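# Carry the unevenly loaded pot carrier by the grip where it balances

### The job

The wooden pot carrier on the grafting bench holds one heavy soil-filled clay pot and two empty grey plastic pots. Take it by the one of its three red swinging grips at which it lifts level, without tipping (if one end stays down as you raise it a little, set it back before it tips steeply and use another grip), and carry it level and clear of the bench to the green mat. Lower it gently to stand squarely on the mat, lengthwise along it (either way round), still in your grip, and only then let go, with all three pots still in their bays.

Things in the scene. Friction and masses are not known exactly. Their poses are not given: they have to be found in the camera images.
- carrier: Pale wooden carrier 320 (x) by 104 (y) mm. Floor 8 mm thick, three bays at x = -100, 0, 100 mm, walls to 38 mm. Rail 16 mm wide along x, top at 140 mm, with red grips at x = -53, 0, 53 mm (tops at 201 mm). Empty 0.3 kg, balanced at the middle; loaded about 0.8 kg, it balances under the middle grip, or the end grip on the clay pot's side if that is in an end bay. Origin: centre of underside.
- grip_a: Red upright grip at x = -53 mm of the carrier: block 24 mm along the rail, 16 mm across, 42 mm tall. Origin on its hinge, 150 mm above the carrier's underside; the block spans 9 to 51 mm above it. Axes as the carrier's. The hinge lies across the rail (y) and swings freely 34 degrees either way, with a faint centring spring, so the carrier hangs end-down unless its weight is below this grip.
- grip_b: Red upright grip at the middle of the carrier: block 24 mm along the rail, 16 mm across, 42 mm tall. Origin on its hinge, 150 mm above the carrier's underside; the block spans 9 to 51 mm above it. Axes as the carrier's. The hinge lies across the rail (y) and swings freely 34 degrees either way, with a faint centring spring, so the carrier hangs end-down unless its weight is below this grip.
- grip_c: Red upright grip at x = +53 mm of the carrier: block 24 mm along the rail, 16 mm across, 42 mm tall. Origin on its hinge, 150 mm above the carrier's underside; the block spans 9 to 51 mm above it. Axes as the carrier's. The hinge lies across the rail (y) and swings freely 34 degrees either way, with a faint centring spring, so the carrier hangs end-down unless its weight is below this grip.
- clay_pot: Terracotta pot full of soil with a short green vine cutting, about 0.42 kg (varies by a tenth), 80 mm tall (cutting to 110 mm), 86 mm across the rim, tapering to 70 mm; it stands in one of the carrier's three bays. Origin at the centre of its underside.
- empty_pot_1: Grey plastic plant pot, empty, about 35 g, 80 mm tall, 84 mm across the rim, tapering to 70 mm. Origin at the centre of its underside.
- empty_pot_2: Grey plastic plant pot, empty, about 35 g, 80 mm tall, 84 mm across the rim, tapering to 70 mm. Origin at the centre of its underside.
- mat: Flat green mat fixed to the bench, 360 mm long (x), 150 mm wide (y), 6 mm thick. Origin at the centre of its underside, so its top is 6 mm above the origin. Free of other things.

How it is judged (in metres and radians):
On the way, in this order (a step that is already met when the one before it is completed fails the run):
1. the carrier hangs level (within 9 degrees), at least 35 mm above the bench, held by one of its red grips (height (world z) of carrier above 0.035 m and angle between carrier's own z axis and vertical below 0.157 rad and (contact force between the fingers and grip_a above 1 N or contact force between the fingers and grip_b above 1 N or contact force between the fingers and grip_c above 1 N)), for 0.4 s.
2. still held by a grip, the carrier is lowered to stand on the mat (x of carrier in the frame of mat between -0.03 and 0.03 m and y of carrier in the frame of mat between -0.03 and 0.03 m and angle between the x axis of carrier and the x axis of mat, either way round below 0.2 rad and z of carrier in the frame of mat between 0.002 and 0.012 m and (contact force between the fingers and grip_a above 1 N or contact force between the fingers and grip_b above 1 N or contact force between the fingers and grip_c above 1 N)), for 0.1 s.
At the end, for the whole second after the job is handed in: The carrier stands flat and at rest on the mat, its centre within 30 mm of the mat's centre along and across, its length along the mat's within 11 degrees (either way round), all three pots still down in their bays (x of carrier in the frame of mat between -0.03 and 0.03 m and y of carrier in the frame of mat between -0.03 and 0.03 m and angle between the x axis of carrier and the x axis of mat, either way round below 0.2 rad and z of carrier in the frame of mat between 0.002 and 0.012 m and z of each of clay_pot, empty_pot_1, empty_pot_2 in the frame of carrier below 0.025 m and distance between each of clay_pot, empty_pot_1, empty_pot_2 and carrier below 0.125 m and angle between carrier's own z axis and vertical below 0.05 rad and linear speed of carrier below 0.02 m/s); the robot touches nothing.
It fails at once if the carrier tips by more than 15 degrees (angle between carrier's own z axis and vertical above 0.26 rad).
It also fails if it takes over 64 s, if anything falls off the work surface, if the arm or the gripper's body presses on something with over 40 N, if the wrist force passes 120 N, or if a joint passes its speed limit or range.

### The arm

A 6-joint arm with a two-finger parallel gripper is mounted at the origin on the work surface. World frame = base frame: x ahead of the robot, y to its left, z up, the work surface at z = 0. Lengths are in mm, angles in rad, forces in N, time in s.
With the tool pointing down it reaches from about 225 to 875 mm from the base axis. Payload 3.4 kg.
Tool frame: the origin (TCP) lies on the centre line of the jaws, within the pads' length; the fingertips stand 25 mm ahead of it and the grasp point (between the pads) lies 6 mm ahead of it; y points along the fingers, x is the direction in which the jaws open and shut, and the axes are right-handed (so a half turn about y gives the same grasp; the last joint's range is limited). The gripper opens to 85 mm and grips with 20 to 120 N. Pads are 22 mm wide; open, the fingers measure 114 mm over their backs; the gripper's body (76 mm by 85 mm) begins 54 mm behind the grasp point. The pads swing forward as they close: fully open they stand 13 mm farther back than shut.
Start: joints at [-1.37, 0.276, 1.505, -0, 1.361, -0.121], TCP at [181.857, -545.516, 256.328] pointing down, gripper open.
Joint ranges: [-2.89, 2.89], [-0.75, 2.08], [0.22, 2.7], [-1.18, 4.32], [0.11, 2.71], [-2.7, 2.7]. Speed limits (rad/s): [2.57, 2.57, 3.14, 3.14, 3.14, 3.14].

### API

Orientations are given as a rotation vector (axis times angle).
In Python, from rig import env, cams, job gives the robot as it stands. The module is installed in compiled form; this text tells all that it offers.
- The arm moves only by the tool servo_tool, never from a script. Its argument "increments" is a list of rows, each a list of 5 numbers: the finger opening in m, from 0 to 0.0854, then the shift along the tool's x, y, z in m, then the turn about the tool's y in degrees. In form: [[claw, tx, ty, tz, yaw], ...]. A call has 1 to 10 rows; each row shifts and turns the pose as measured when the row begins, along the tool's axes as they then stand; what a row does not reach is not made up. A row lasts 1/8 s, in which the tool goes at most 62.5 mm and 10.7 degrees, less where a joint would pass 70% of its speed; a pose out of reach is approached as far as the arm can. A call with a gripper value outside its range is refused whole. The fingers move at their own pace and stop on an object; the grip force is fixed at half the most. Time passes only in rows, so rows that do not move let the fingers close. It gives the time, the measured TCP pose, the force and the opening at its end, in the units of the state.
- env.sense(): the state, without advancing time (a new reading comes with each control period).
- cams.get_image(name): name is "scene" or "top"; returns the picture (384x512x3 uint8, red, green, blue); there is no depth.
- cams.camera_info(name): a dict with "camera_matrix" (3x3 intrinsics, pixels), "world_from_camera" (4x4, takes a point from camera to world coordinates). Camera axes: x right, y down, z forward; pixel columns grow to the right and rows downward; lengths in mm; the calibration is good to about 2 mm. A picture is of the moment at which its call begins. camera_info takes no time and is no camera call.
- job.hand_in(): hands the job in, once; it reports no verdict.
The state is a dict: "clock": time; "q": joint angles; "joint_vel": joint speeds; "joint_efforts": joint torques, N m; "eef_pos": TCP position; "tcp_rot": TCP orientation; "contact_force": force on the tool from outside, world axes, zero at the start; "wrist_torque": the same for the moment, N m; "width": finger opening in mm.
Only numpy, scipy, OpenCV 4.12 (cv2) and the standard library are available. Lean on these libraries where they do the work, as an engineer would, in place of code of your own. Each camera call takes 0.05 s, during which the arm holds its last target. There are 200 camera calls.

## Working session

There is one attempt and no reset: what is moved stays moved. The work goes in short steps, Python scripts to look and compute and a tool call to move; the robot and the scene stay as the last step left them, time stands still between calls to the robot, and variables do not carry over. Pictures are saved under pics/ and viewed, about 8 in all and at most 12, crops included, and the job is handed in when it is done.

Besides the shell and the picture viewer there is one more tool, called after "Emit:" in YAML: its name, and indented under it one key for each argument. servo_tool: Moves the arm, as the interface text tells. Its arguments: {"type":"object","properties":{"increments":{"type":"array","items":{"type":"array","items":{"type":"number"}}}},"required":["increments"]}

```bash
mkdir -p pics; python3 - <<'E'
from rig import env,cams
import cv2,numpy as np
s=env.sense();print({k:np.round(v,3) for k,v in s.items()})
for n in("scene","top"):
    i=cams.get_image(n);cv2.imwrite(f"pics/{n}0.png",i[...,::-1]);c=cams.camera_info(n)
    print(n,np.round(c["camera_matrix"],1).tolist(),np.round(c["world_from_camera"],3).tolist())
E
```

```text
{'clock': np.float64(0.0), 'q': array([-1.37 ,  0.277,  1.506, -0.   ,  1.361, -0.121]), 'joint_vel': array([ 0.001,  0.001, -0.001,  0.002, -0.001, -0.001]), 'joint_efforts': array([-0.0000e+00, -4.1678e+01, -2.4581e+01, -0.0000e+00,  1.1000e-02,
       -0.0000e+00]), 'eef_pos': array([ 181.733, -544.994,  255.452]), 'tcp_rot': array([-1.343,  0.97 , -0.968]), 'contact_force': array([0.5  , 0.556, 0.584]), 'wrist_torque': array([ 0.02 , -0.039,  0.004]), 'width': np.float64(85.221)}
scene [[486.4, 0.0, 256.1], [0.0, 486.4, 193.2], [0.0, 0.0, 1.0]] [[0.222, 0.699, -0.68, 1277.429], [0.975, -0.145, 0.169, -197.485], [0.02, -0.701, -0.713, 860.021], [0.0, 0.0, 0.0, 1.0]]
top [[468.0, 0.0, 263.0], [0.0, 468.0, 190.9], [0.0, 0.0, 1.0]] [[-0.017, -0.995, 0.094, 463.052], [-1.0, 0.019, 0.017, -24.87], [-0.019, -0.094, -0.995, 1189.694], [0.0, 0.0, 0.0, 1.0]]
```

View pics/scene0.png

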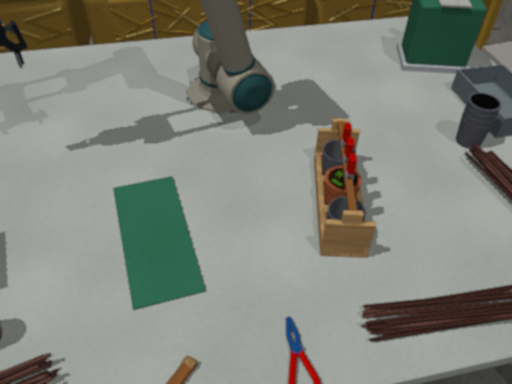

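View pics/top0.png

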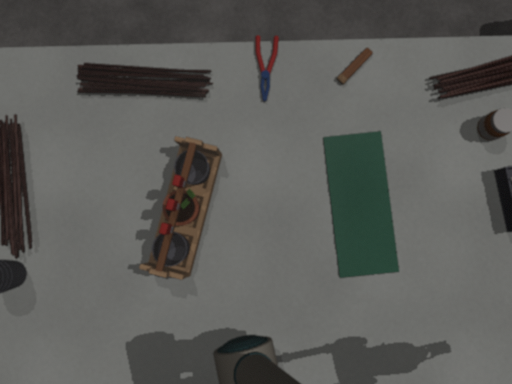

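The clay pot, with the green cutting, is in the middle bay in both views: top (183,208), scene (342,180). That makes grip_b the one to use. In the top view the three grips are near (177,181), (170,204) and (164,229), and the mat is centred near (361,204).

```bash
cat > h.py <<'E'
import cv2,numpy as np
from rig import env,cams
from scipy.spatial.transform import Rotation as R
def mask(im,what):
    r,g,b=[im[...,k].astype(int) for k in range(3)]
    if what=="red": m=(r>100)&(g<0.35*r)&(b<0.35*r)
    else: m=(g>1.35*r)&(g>1.05*b)&(g>40)
    return m.astype(np.uint8)
def ray(n,px):
    c=cams.camera_info(n);T=np.array(c["world_from_camera"]);K=np.array(c["camera_matrix"])
    return T[:3,3],T[:3,:3]@np.linalg.solve(K,[px[0],px[1],1.])
def onz(n,px,z):
    o,d=ray(n,px);return (o+d*(z-o[2])/d[2])
def proj(n,P):
    c=cams.camera_info(n);T=np.linalg.inv(c["world_from_camera"]);p=c["camera_matrix"]@(T[:3,:3]@np.array(P)+T[:3,3]);return p[:2]/p[2]
def tri(p,q):
    a,d=ray("top",p);b,e=ray("scene",q)
    s=np.linalg.lstsq(np.c_[d,-e],b-a,rcond=None)[0];P,Q=a+d*s[0],b+e*s[1]
    return (P+Q)/2,np.linalg.norm(P-Q)
def tool():
    s=env.sense();return np.array(s["eef_pos"]),R.from_rotvec(s["tcp_rot"]).as_matrix()
E
python3 - <<'E'
from h import *
print(np.round(tool()[1],3))
for n in("top","scene"):
    im=cams.get_image(n)
    k,l,st,c=cv2.connectedComponentsWithStats(mask(im,"red"))
    for i in range(1,k):
        if st[i,4]>8: print(n,"red",st[i],np.round(c[i],1),np.round(onz(n,c[i],201),1))
    m=cv2.morphologyEx(mask(im,"mat"),cv2.MORPH_OPEN,np.ones((5,5)))
    for ct in cv2.findContours(m,0,2)[0]:
        if cv2.contourArea(ct)>3000:
            b=cv2.approxPolyDP(ct,8,True)[:,0]
            W=np.array([onz(n,p,6)[:2] for p in b]);print(n,"mat",b.tolist(),np.round(W,1).tolist())
            if len(W)==4: print(W.mean(0),np.linalg.norm(W-np.roll(W,1,0),axis=1))
im=cams.get_image("top")[110:300,110:250];s=cams.get_image("scene")[110:270,290:400]
a=cv2.resize(im,None,fx=2.8,fy=2.8,interpolation=2);b=cv2.resize(s,None,fx=3.3,fy=3.3,interpolation=2)
o=np.zeros((540,a.shape[1]+b.shape[1],3),np.uint8);o[:a.shape[0],:a.shape[1]]=np.clip(a*1.7,0,255);o[:b.shape[0],a.shape[1]:]=b
cv2.imwrite("pics/z1.png",o[...,::-1])
E
```

```text
[[ 0.316 -0.     0.949]
 [-0.949  0.002  0.316]
 [-0.002 -1.     0.   ]]
top red [257  37   6  32  46] [258.6  50.2] [865.8  -3.2 201. ]
top red [269  37   8  32  52] [273.6  52.4] [859.8 -36.  201. ]
top red [174 176   6   9  35] [176.3 179.9] [583.9 176.9 201. ]
top red [167 200   7   9  42] [170.1 203.8] [532.9 190.2 201. ]
top red [161 224   6   9  40] [163.5 228. ] [481.9 204.1 201. ]
top mat [[379, 133], [324, 138], [340, 276], [397, 270]] [[718.5, -303.7], [708.4, -162.9], [358.8, -192.5], [371.4, -334.4]]
[ 539.26044706 -248.37064069] [348.46326811 141.11839303 350.87981612 142.41064391]
scene red [343 123  13  51 389] [349.1 148.3] [559.3 179.9 201. ]
scene red [289 351  31  33 379] [301.3 367.8] [997.6 -55.1 201. ]
scene mat [[172, 178], [114, 188], [133, 308], [204, 290]] [[367.2, -190.9], [374.2, -334.2], [725.1, -305.2], [713.0, -161.3]]
[ 544.84579398 -247.90273051] [347.0292994  143.44357797 352.11264993 144.41768945]
scene mat [[413, 0], [407, 61], [465, 65], [482, 1], [463, 9]] [[-489.5, 881.8], [-47.6, 647.8], [13.9, 831.3], [-429.4, 1161.3], [-376.1, 1044.6]]
```

View pics/z1.png

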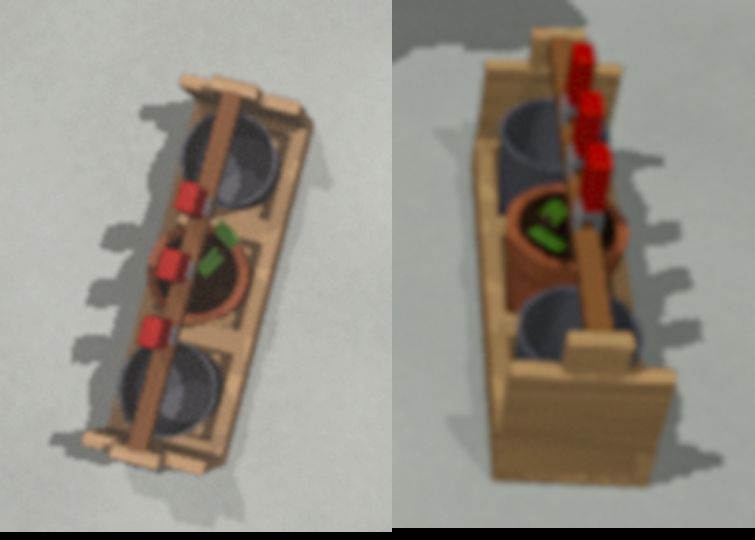

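The grips measure 52.8 mm apart (53 expected) and the carrier yaw is −14.9°. The mat is centred at about (541,−248) with yaw +4.9°. Next I work out the approach over grip_b.

```bash
cat >> h.py <<'E'
def plan(P,yaw,n,claw):
    """rows to bring the TCP to P, tool x at world yaw (deg), in n equal rows"""
    p,M=tool();y0=np.degrees(np.arctan2(M[1,0],M[0,0]));dy=(yaw-y0+180)%360-180;d=(np.array(P)-p)/n
    print("from",p.round(1),round(y0,1),"q",np.round(env.sense()["q"],2),"turn",round(-dy,1))
    for i in range(n):
        a=np.radians(y0+dy*i/n);x=np.array([np.cos(a),np.sin(a)]);z=np.array([-x[1],x[0]])
        print([claw,*(np.round([d[:2]@x,-d[2],d[:2]@z],1)/1000),round(-dy/n,1)],end=",\n" if i%10==9 else ",")
E
python3 -c "
from h import *
print(tri((170.1,203.8),(349,148)))
plan((532,190,265),75.1,20,.085)"
```

```text
(array([534.15350341, 193.96518114, 178.68573105]), np.float64(2.115871467355142))
from [ 181.8 -545.4  256. ] -71.6 q [-1.37  0.28  1.51  0.    1.36 -0.12] turn -146.7
[0.085, np.float64(-0.0293), np.float64(-0.0004), np.float64(0.0282), np.float64(-7.3)],[0.085, np.float64(-0.0255), np.float64(-0.0004), np.float64(0.0318), np.float64(-7.3)],[0.085, np.float64(-0.0212), np.float64(-0.0004), np.float64(0.0347), np.float64(-7.3)],[0.085, np.float64(-0.0166), np.float64(-0.0004), np.float64(0.037200000000000004), np.float64(-7.3)],[0.085, np.float64(-0.011699999999999999), np.float64(-0.0004), np.float64(0.039), np.float64(-7.3)],[0.085, np.float64(-0.0067), np.float64(-0.0004), np.float64(0.0402), np.float64(-7.3)],[0.085, np.float64(-0.0015), np.float64(-0.0004), np.float64(0.0407), np.float64(-7.3)],[0.085, np.float64(0.0037), np.float64(-0.0004), np.float64(0.040600000000000004), np.float64(-7.3)],[0.085, np.float64(0.0089), np.float64(-0.0004), np.float64(0.039700000000000006), np.float64(-7.3)],[0.085, np.float64(0.013900000000000001), np.float64(-0.0004), np.float64(0.0382999999
[... 270 characters left out ...]
(-0.0004), np.float64(0.0303), np.float64(-7.3)],[0.085, np.float64(0.0308), np.float64(-0.0004), np.float64(0.026600000000000002), np.float64(-7.3)],[0.085, np.float64(0.034), np.float64(-0.0004), np.float64(0.0224), np.float64(-7.3)],[0.085, np.float64(0.0366), np.float64(-0.0004), np.float64(0.0179), np.float64(-7.3)],[0.085, np.float64(0.0386), np.float64(-0.0004), np.float64(0.013099999999999999), np.float64(-7.3)],[0.085, np.float64(0.0399), np.float64(-0.0004), np.float64(0.0081), np.float64(-7.3)],[0.085, np.float64(0.040600000000000004), np.float64(-0.0004), np.float64(0.0029), np.float64(-7.3)],[0.085, np.float64(0.0407), np.float64(-0.0004), np.float64(-0.0023), np.float64(-7.3)],
```

Emit:
servo_tool:
  increments:
    - [0.085,-0.029,-0.001,0.028,-7.3]
    - [0.085,-0.026,-0.001,0.032,-7.3]
    - [0.085,-0.021,-0.001,0.035,-7.3]
    - [0.085,-0.017,-0.001,0.037,-7.3]
    - [0.085,-0.012,-0.001,0.039,-7.3]
    - [0.085,-0.007,-0.001,0.04,-7.3]
    - [0.085,-0.001,-0.001,0.041,-7.3]
    - [0.085,0.004,-0.001,0.041,-7.3]
    - [0.085,0.009,-0.001,0.04,-7.3]
    - [0.085,0.014,-0.001,0.038,-7.3]

```text
clock: 1.55
eef_pos: [356.0, -166.0, 265.9]
tcp_rot: [-1.572, -0.05, 0.045]
contact_force: [-0.5, 0.5, 0.1]
width: 84.8
```

```bash
sed -i 's/print(\[claw.*/print([float(v) for v in (claw,*np.round(np.array([d[:2]@x,-d[2],d[:2]@z])\/1000,3),round(-dy\/n,1))],end=",")/' h.py; python3 -c "
from h import *
plan((532,190,265),75.1,11,.085)"
```

```text
from [ 356.  -166.   265.9] 3.5 q [-0.61 -0.01  1.83  0.    1.32 -0.68] turn -71.6
[0.085, 0.018, 0.0, 0.031, -6.5],[0.085, 0.021, 0.0, 0.029, -6.5],[0.085, 0.025, 0.0, 0.026, -6.5],[0.085, 0.027, 0.0, 0.024, -6.5],[0.085, 0.03, 0.0, 0.02, -6.5],[0.085, 0.032, 0.0, 0.017, -6.5],[0.085, 0.034, 0.0, 0.013, -6.5],[0.085, 0.035, 0.0, 0.009, -6.5],[0.085, 0.036, 0.0, 0.005, -6.5],[0.085, 0.036, 0.0, 0.001, -6.5],[0.085, 0.036, 0.0, -0.003, -6.5],
```

Emit:
servo_tool:
  increments:
    - [0.085,0.018,0.0,0.031,-6.5]
    - [0.085,0.021,0.0,0.029,-6.5]
    - [0.085,0.025,0.0,0.026,-6.5]
    - [0.085,0.027,0.0,0.024,-6.5]
    - [0.085,0.03,0.0,0.02,-6.5]
    - [0.085,0.032,0.0,0.017,-6.5]
    - [0.085,0.034,0.0,0.013,-6.5]
    - [0.085,0.035,0.0,0.009,-6.5]
    - [0.085,0.036,0.0,0.005,-6.5]
    - [0.085,0.036,0.0,0.001,-6.5]

```text
clock: 2.8
eef_pos: [514.7, 172.3, 267.2]
tcp_rot: [-1.357, -0.964, 0.956]
contact_force: [0.3, 0.2, -0.5]
width: 85.0
```

```bash
python3 - <<'E'
from h import *
plan((532,191,260),75.1,2,.085)
s=cams.get_image("scene")[20:280,240:460];t=cams.get_image("top")[100:300,80:280]
b=cv2.resize(s,None,fx=1.8,fy=1.8,interpolation=2);a=cv2.resize(t,(400,400),interpolation=2)
o=np.zeros((470,800,3),np.uint8);o[:400,:400]=np.clip(a*1.6,0,255);o[:468,400:796]=b
cv2.imwrite("pics/z2.png",o[...,::-1])
E
```

```text
from [514.7 172.3 267.2] 70.8 q [ 0.2   0.22  1.56 -0.01  1.36 -1.04] turn -4.3
[0.085, 0.012, 0.004, -0.005, -2.1],[0.085, 0.011, 0.004, -0.006, -2.1],
```

View pics/z2.png

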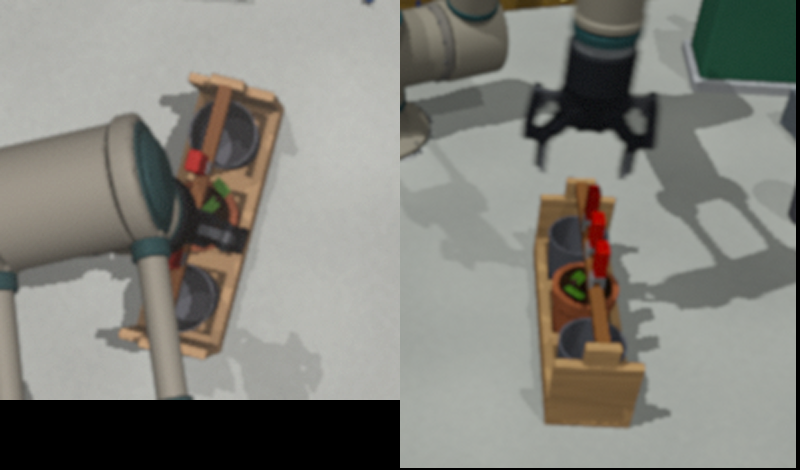

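The top view shows the gripper over the middle of the carrier. In the scene view the jaws open across the rail, behind the grips, with the carrier undisturbed. I'll correct the position first.

Emit:
servo_tool:
  increments:
    - [0.085,0.012,0.004,-0.005,-2.1]
    - [0.085,0.011,0.004,-0.006,-2.1]
    - [0.085,0,0,0,0]

```text
clock: 3.28
eef_pos: [534.0, 192.4, 258.1]
tcp_rot: [-1.328, -1.021, 1.014]
contact_force: [0.3, -0.1, -0.1]
width: 85.1
```

```bash
python3 -c "
from h import *
plan((532,191,190),75.1,6,.085)"
```

```text
from [534.  192.4 258.1] 75.2 q [ 0.23  0.26  1.52 -0.    1.35 -1.09] turn 0.1
[0.085, -0.0, 0.011, 0.0, 0.0],[0.085, -0.0, 0.011, 0.0, 0.0],[0.085, -0.0, 0.011, 0.0, 0.0],[0.085, -0.0, 0.011, 0.0, 0.0],[0.085, -0.0, 0.011, 0.0, 0.0],[0.085, -0.0, 0.011, 0.0, 0.0],
```

Emit:
servo_tool:
  increments:
    - [0.085,-0.001,0.011,0.0,0]
    - [0.085,-0.001,0.011,0.0,0]
    - [0.085,0,0.011,0.001,0]
    - [0.085,0,0.011,0,0]
    - [0.085,0,0.011,0,0]
    - [0.085,0,0.011,0,0]
    - [0.085,0,0,0,0]

```text
clock: 4.15
eef_pos: [531.4, 188.5, 186.6]
tcp_rot: [-1.328, -1.017, 1.015]
contact_force: [0.4, -1.2, -0.8]
width: 84.7
```

```bash
python3 - <<'E'
from h import *
plan((532,191,190),75.1,1,.085)
s=cams.get_image("scene")[60:260,280:430]
cv2.imwrite("pics/z3.png",cv2.resize(s,None,fx=3,fy=3,interpolation=2)[...,::-1])
E
```

```text
from [531.4 188.5 186.6] 75.0 q [ 0.22  0.31  1.64 -0.01  1.19 -1.09] turn -0.1
[0.085, 0.003, -0.003, 0.0, -0.1],
```

View pics/z3.png

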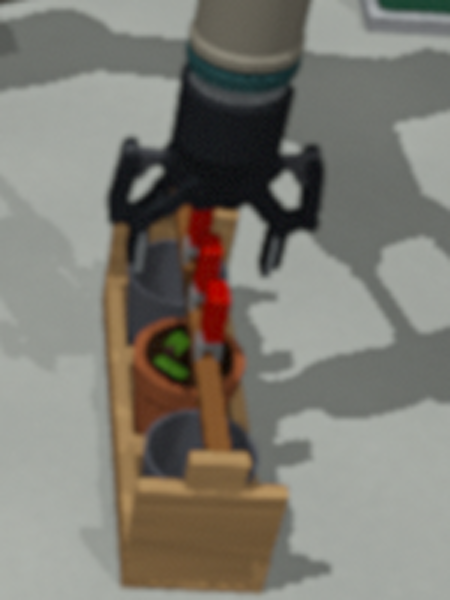

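The open fingers, near crop (135,250) and (270,250), straddle the middle grip at (208,262). Now I close.

Emit:
servo_tool:
  increments:
    - [0.085,0.003,-0.003,0,0]
    - [0.05,0,0,0,0]
    - [0.03,0,0,0,0]
    - [0.02,0,0,0,0]
    - [0.01,0,0,0,0]
    - [0.0,0,0,0,0]
    - [0.0,0,0,0,0]
    - [0.0,0,0,0,0]

```text
clock: 5.2
eef_pos: [533.8, 192.6, 192.1]
tcp_rot: [-1.329, -1.021, 1.01]
contact_force: [0.0, 0.3, -0.1]
width: 15.0
```

Emit:
servo_tool:
  increments:
    - [0,0,-0.004,0,0]
    - [0,0,-0.004,0,0]
    - [0,0,-0.004,0,0]
    - [0,0,0,0,0]

```text
clock: 5.7
eef_pos: [530.8, 191.6, 201.0]
tcp_rot: [-1.326, -1.013, 1.017]
contact_force: [0.1, -1.0, -7.1]
width: 15.2
```

```bash
python3 - <<'E'
from h import *
plan((532,191,240),75.1,1,0)
s=cams.get_image("scene")[60:260,280:430]
cv2.imwrite("pics/z4.png",cv2.resize(s,None,fx=3,fy=3,interpolation=2)[...,::-1])
E
```

```text
from [530.8 191.6 201. ] 75.0 q [ 0.23  0.3   1.62 -0.    1.23 -1.08] turn -0.1
[0.0, -0.0, -0.039, -0.001, -0.1],
```

View pics/z4.png

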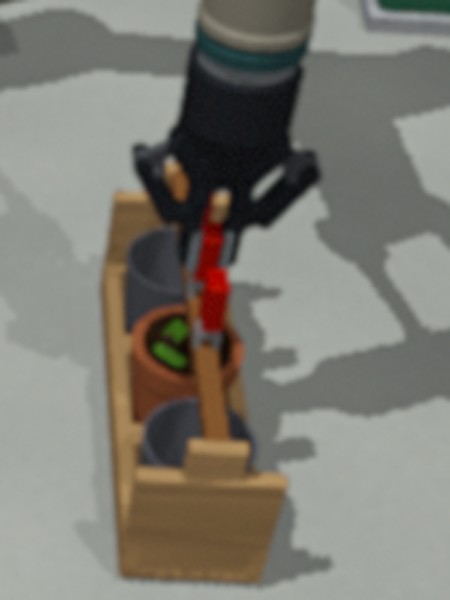

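The grip holds and the near end has risen evenly. The load is 7.1 N, close to the full carrier's weight, so I lift further.

Emit:
servo_tool:
  increments:
    - [0,0,-0.006,0,0]
    - [0,0,-0.008,0,0]
    - [0,0,-0.008,0,0]
    - [0,0,0,0,0]

```text
clock: 6.25
eef_pos: [530.8, 191.7, 224.6]
tcp_rot: [-1.326, -1.014, 1.017]
contact_force: [0.2, 0.6, -7.4]
width: 15.4
```

```bash
python3 - <<'E'
from h import *
plan((532,191,250),75.1,1,0)
s=cams.get_image("scene")[50:260,280:430]
cv2.imwrite("pics/z5.png",cv2.resize(s,None,fx=2.8,fy=2.8,interpolation=2)[...,::-1])
E
```

```text
from [530.8 191.7 224.6] 75.0 q [ 0.23  0.28  1.58 -0.    1.28 -1.08] turn -0.1
[0.0, -0.0, -0.025, -0.001, -0.1],
```

View pics/z5.png

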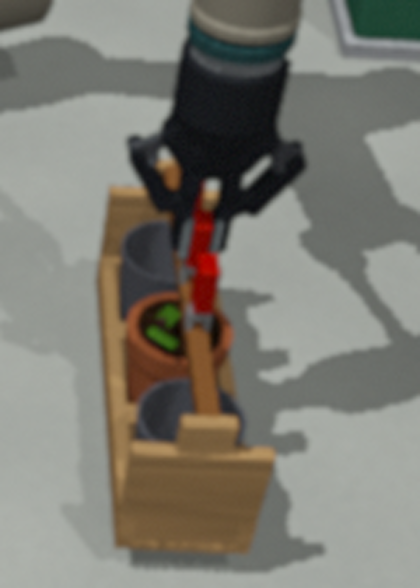

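Both ends rose by the same amount: about 6.6 px at the near end and 7 px at the far end. The carrier hangs level on grip_b. I raise it clear, then hold.

Emit:
servo_tool:
  increments:
    - [0,0,-0.01,0,0]
    - [0,0,-0.012,0,0]
    - [0,0,-0.012,0,0]
    - [0,0,-0.008,0,0]
    - [0,0,0,0,0]
    - [0,0,0,0,0]
    - [0,0,0,0,0]
    - [0,0,0,0,0]
    - [0,0,0,0,0]

```text
clock: 7.42
eef_pos: [529.8, 191.7, 268.3]
tcp_rot: [-1.324, -1.011, 1.019]
contact_force: [0.2, 0.5, -7.7]
width: 15.4
```

```bash
python3 -c "
from h import *
plan((541,-248,264),94.9,40,0)"
```

```text
from [529.8 191.7 268.3] 75.0 q [ 0.23  0.25  1.51 -0.    1.38 -1.08] turn -19.9
[0.0, -0.011, 0.0, -0.003, -0.5],[0.0, -0.011, 0.0, -0.003, -0.5],[0.0, -0.011, 0.0, -0.003, -0.5],[0.0, -0.011, 0.0, -0.003, -0.5],[0.0, -0.011, 0.0, -0.003, -0.5],[0.0, -0.011, 0.0, -0.003, -0.5],[0.0, -0.011, 0.0, -0.003, -0.5],[0.0, -0.011, 0.0, -0.002, -0.5],[0.0, -0.011, 0.0, -0.002, -0.5],[0.0, -0.011, 0.0, -0.002, -0.5],[0.0, -0.011, 0.0, -0.002, -0.5],[0.0, -0.011, 0.0, -0.002, -0.5],[0.0, -0.011, 0.0, -0.002, -0.5],[0.0, -0.011, 0.0, -0.002, -0.5],[0.0, -0.011, 0.0, -0.002, -0.5],[0.0, -0.011, 0.0, -0.002, -0.5],[0.0, -0.011, 0.0, -0.002, -0.5],[0.0, -0.011, 0.0, -0.002, -0.5],[0.0, -0.011, 0.0, -0.001, -0.5],[0.0, -0.011, 0.0, -0.001, -0.5],[0.0, -0.011, 0.0, -0.001, -0.5],[0.0, -0.011, 0.0, -0.001, -0.5],[0.0, -0.011, 0.0, -0.001, -0.5],[0.0, -0.011, 0.0, -0.001, -0.5],[0.0, -0.011, 0.0, -0.001, -0.5],[0.0, -0.011, 0.0, -0.001, -0.5],[0.0, -0.011, 0.0, -0.001, -0.5],[0.0, -0.011, 0.0, -0.001, -0.5],[0.0, -0.011, 0.0, -0.0, -0.5],[0.0, -0.011, 0.0, -0.0, -0.5],[0.0, -0.011, 0.0, -0.0, -0.5],[0.0, -0.011, 0.0, -0.0, -0.5],[0.0, -0.011, 0.0, -0.0, -0.5],[0.0, -0.011, 0.0, -0.0, -0.5],[0.0, -0.011, 0.0, 0.0, -0.5],[0.0, -0.011, 0.0, 0.0, -0.5],[0.0, -0.011, 0.0, 0.0, -0.5],[0.0, -0.011, 0.0, 0.0, -0.5],[0.0, -0.011, 0.0, 0.0, -0.5],[0.0, -0.011, 0.0, 0.001, -0.5],
```

Emit:
servo_tool:
  increments:
    - [0,-0.004,0,-0.001,0]
    - [0,-0.007,0,-0.002,-0.5]
    - [0,-0.01,0,-0.003,-0.5]
    - [0,-0.011,0,-0.003,-0.5]
    - [0,-0.011,0,-0.003,-0.5]
    - [0,-0.011,0,-0.003,-0.5]
    - [0,-0.011,0,-0.002,-0.5]
    - [0,-0.011,0,-0.002,-0.5]
    - [0,-0.011,0,-0.002,-0.5]
    - [0,-0.011,0,-0.002,-0.5]

```text
clock: 8.68
eef_pos: [530.4, 83.2, 268.9]
tcp_rot: [-1.292, -1.073, 1.083]
contact_force: [-0.1, -0.1, -8.3]
width: 15.5
```

Emit:
servo_tool:
  increments:
    - [0,-0.011,0,-0.002,-0.5]
    - [0,-0.011,0,-0.002,-0.5]
    - [0,-0.011,0,-0.002,-0.5]
    - [0,-0.011,0,-0.002,-0.5]
    - [0,-0.011,0,-0.002,-0.5]
    - [0,-0.011,0,-0.002,-0.5]
    - [0,-0.011,0,-0.001,-0.5]
    - [0,-0.011,0,-0.001,-0.5]
    - [0,-0.011,0,-0.001,-0.5]
    - [0,-0.011,0,-0.001,-0.5]

```text
clock: 9.93
eef_pos: [531.5, -35.9, 269.8]
tcp_rot: [-1.251, -1.143, 1.153]
contact_force: [-0.3, -0.7, -6.8]
width: 15.3
```

```bash
python3 -c "
from h import *
plan((541,-248,264),94.9,20,0);print(env.sense()['contact_force'])"
```

```text
from [531.5 -35.9 269.8] 85.2 q [-0.19  0.21  1.57 -0.01  1.37 -1.68] turn -9.7
[0.0, -0.011, 0.0, -0.001, -0.5],[0.0, -0.011, 0.0, -0.001, -0.5],[0.0, -0.011, 0.0, -0.001, -0.5],[0.0, -0.011, 0.0, -0.001, -0.5],[0.0, -0.011, 0.0, -0.001, -0.5],[0.0, -0.011, 0.0, -0.001, -0.5],[0.0, -0.011, 0.0, -0.001, -0.5],[0.0, -0.011, 0.0, -0.001, -0.5],[0.0, -0.011, 0.0, -0.001, -0.5],[0.0, -0.011, 0.0, -0.001, -0.5],[0.0, -0.011, 0.0, -0.0, -0.5],[0.0, -0.011, 0.0, -0.0, -0.5],[0.0, -0.011, 0.0, -0.0, -0.5],[0.0, -0.011, 0.0, -0.0, -0.5],[0.0, -0.011, 0.0, -0.0, -0.5],[0.0, -0.011, 0.0, -0.0, -0.5],[0.0, -0.011, 0.0, 0.0, -0.5],[0.0, -0.011, 0.0, 0.0, -0.5],[0.0, -0.011, 0.0, 0.0, -0.5],[0.0, -0.011, 0.0, 0.0, -0.5],[-0.31005487 -0.67171369 -6.75380667]
```

Emit:
servo_tool:
  increments:
    - [0,-0.011,0,-0.001,-0.5]
    - [0,-0.011,0,-0.001,-0.5]
    - [0,-0.011,0,-0.001,-0.5]
    - [0,-0.011,0,-0.001,-0.5]
    - [0,-0.011,0,-0.001,-0.5]
    - [0,-0.011,0,-0.001,-0.5]
    - [0,-0.011,0,-0.001,-0.5]
    - [0,-0.011,0,-0.001,-0.5]
    - [0,-0.011,0,-0.001,-0.5]
    - [0,-0.011,0,-0.001,-0.5]

```text
clock: 11.18
eef_pos: [537.3, -154.1, 270.4]
tcp_rot: [-1.208, -1.212, 1.222]
contact_force: [-0.7, -0.5, -6.7]
width: 15.1
```

Emit:
servo_tool:
  increments:
    - [0,-0.011,0,0,-0.5]
    - [0,-0.011,0,0,-0.5]
    - [0,-0.011,0,0,-0.5]
    - [0,-0.011,0,0,-0.5]
    - [0,-0.01,0,0,-0.5]
    - [0,-0.008,0,0,-0.5]
    - [0,-0.006,0,0,-0.5]
    - [0,-0.003,0,0,-0.5]
    - [0,0,0,0,0]
    - [0,0,0,0,0]

```text
clock: 12.42
eef_pos: [540.2, -230.3, 270.5]
tcp_rot: [-1.17, -1.267, 1.276]
contact_force: [-0.1, 0.3, -7.3]
width: 15.1
```

```bash
python3 - <<'E'
from h import *
plan((541,-248,264),94.9,3,0);print(env.sense()['contact_force'])
s=cams.get_image("scene")[30:330,60:260];t=cams.get_image("top")[90:330,290:450]
o=np.zeros((600,800,3),np.uint8);o[:,:400]=cv2.resize(s,(400,600),interpolation=2);o[:,400:]=np.clip(1.6*cv2.resize(t,(400,600),interpolation=2),0,255)
cv2.imwrite("pics/z6.png",o[...,::-1])
E
```

```text
from [ 540.2 -230.3  270.5] 94.8 q [-0.52  0.29  1.45 -0.01  1.4  -2.17] turn -0.1
[0.0, -0.006, 0.002, 0.0, -0.0],[0.0, -0.006, 0.002, 0.0, -0.0],[0.0, -0.006, 0.002, 0.0, -0.0],[-0.13631166  0.28166469 -7.29277287]
```

View pics/z6.png

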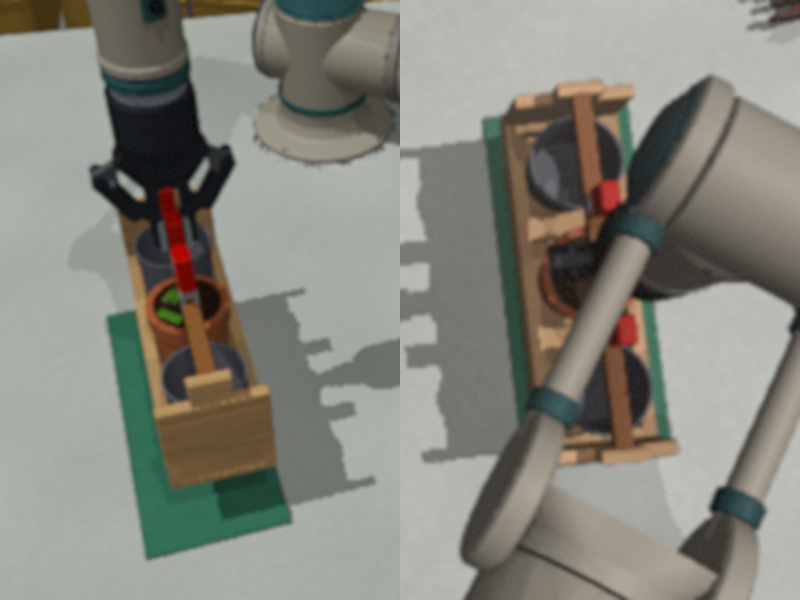

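The carrier hangs level over the mat with all pots in their bays. It still needs about 18 mm more towards −y, then I lower it to about 15 mm above standing height (TCP about 198 when standing).

Emit:
servo_tool:
  increments:
    - [0,-0.005,0,0,0]
    - [0,-0.006,0,0,0]
    - [0,-0.005,0,0,0]
    - [0,-0.002,0.006,0,0]
    - [0,0,0.01,0,0]
    - [0,0,0.01,0,0]
    - [0,0,0.01,0,0]
    - [0,0,0.01,0,0]
    - [0,0,0.006,0,0]
    - [0,0,0,0,0]

```text
clock: 13.78
eef_pos: [541.0, -249.0, 213.6]
tcp_rot: [-1.167, -1.266, 1.276]
contact_force: [0.1, 0.7, -7.6]
width: 15.1
```

```bash
python3 -c "
from h import *
plan((541,-248,200),94.9,5,0)"
```

```text
from [ 541.  -249.   213.6] 94.9 q [-0.54  0.33  1.53 -0.01  1.28 -2.2 ] turn -0.0
[0.0, 0.0, 0.003, -0.0, -0.0],[0.0, 0.0, 0.003, -0.0, -0.0],[0.0, 0.0, 0.003, -0.0, -0.0],[0.0, 0.0, 0.003, -0.0, -0.0],[0.0, 0.0, 0.003, -0.0, -0.0],
```

Emit:
servo_tool:
  increments:
    - [0,0,0.003,0,0]
    - [0,0,0.003,0,0]
    - [0,0,0.003,0,0]
    - [0,0,0.003,0,0]
    - [0,0,0,0,0]

```text
clock: 14.4
eef_pos: [541.6, -249.4, 202.0]
tcp_rot: [-1.17, -1.267, 1.276]
contact_force: [-0.4, -0.3, -6.3]
width: 15.3
```

Emit:
servo_tool:
  increments:
    - [0,0,0.002,0,0]
    - [0,0,0.002,0,0]
    - [0,0,0,0,0]

```text
clock: 14.78
eef_pos: [541.9, -249.7, 198.3]
tcp_rot: [-1.171, -1.267, 1.277]
contact_force: [0.3, 0.8, -7.1]
width: 15.2
```

Emit:
servo_tool:
  increments:
    - [0,0,0.002,0,0]
    - [0,0,0.002,0,0]
    - [0,0,0,0,0]

```text
clock: 15.15
eef_pos: [541.9, -249.8, 198.3]
tcp_rot: [-1.174, -1.268, 1.276]
contact_force: [-0.4, 0.5, -8.2]
width: 15.1
```

Emit:
servo_tool:
  increments:
    - [0,0,0.003,0,0]
    - [0,0,0,0,0]

```text
clock: 15.4
eef_pos: [542.1, -250.2, 198.3]
tcp_rot: [-1.177, -1.269, 1.277]
contact_force: [1.3, 0.4, -7.5]
width: 15.0
```

```bash
python3 - <<'E'
from h import *
print([np.round(env.sense()[k],2) for k in('eef_pos','contact_force')])
s=cams.get_image("scene")[60:330,90:250]
cv2.imwrite("pics/z7.png",cv2.resize(s,None,fx=2.2,fy=2.2,interpolation=2)[...,::-1])
print([np.round(env.sense()[k],2) for k in('eef_pos','contact_force')])
E
```

```text
[array([ 542.13, -250.21,  198.32]), array([ 1.26,  0.42, -7.48])]
[array([ 542.23, -250.43,  198.21]), array([-1.88, -0.75, -1.19])]
```

View pics/z7.png

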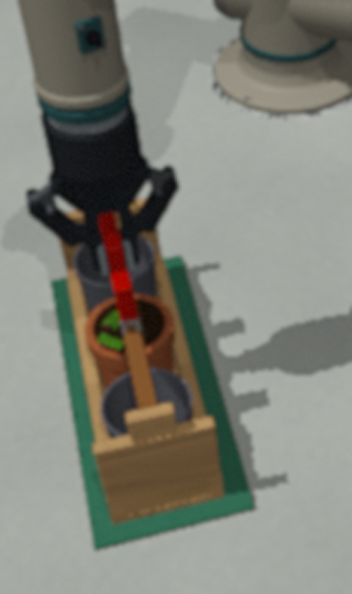

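The carrier appears to stand on the mat, with an even green border around it. TCP z stays at 198.3, which matches the expected standing height of about 198. I hold briefly to confirm before letting go.

Emit:
servo_tool:
  increments:
    - [0,0,0,0,0]
    - [0,0,0.001,0,0]
    - [0,0,0,0,0]
    - [0,0,0,0,0]

```text
clock: 15.95
eef_pos: [542.2, -250.7, 198.1]
tcp_rot: [-1.178, -1.269, 1.278]
contact_force: [-1.1, -0.2, 0.4]
width: 15.2
```

```bash
python3 - <<'E'
from h import *
for i in range(3):
    im=cams.get_image("top");s=env.sense();print([np.round(s[k],2) for k in('eef_pos','contact_force','width')])
k,l,st,c=cv2.connectedComponentsWithStats(mask(im,"red"))
for i in range(1,k):
    if st[i,4]>8: print(st[i],np.round(onz("top",c[i],207),1))
E
```

```text
[array([ 542.24, -250.74,  198.1 ]), array([-2.12,  0.54, -0.33]), np.float64(15.42)]
[array([ 542.25, -250.75,  198.14]), array([-1.61, -0.15,  1.04]), np.float64(15.26)]
[array([ 542.22, -250.75,  198.12]), array([-2.92, -0.46,  1.13]), np.float64(15.45)]
[257  37   2  17  33] [875.5  -1.3 207. ]
[271  37   7  24  44] [867.5 -38.5 207. ]
[374 167   5  10  44] [ 593.5 -246.8  207. ]
[382 218   4   8  25] [ 487.1 -257.3  207. ]
```

The weight is off the arm, with the force about 0. The outer grips' midpoint is (540,−252) with yaw 5.6°, against the mat at (541,−248) and 4.9°, well inside tolerance. I let go and rise.

Emit:
servo_tool:
  increments:
    - [0.025,0,0,0,0]
    - [0.04,0,0,0,0]
    - [0.06,0,0,0,0]
    - [0.06,0,0,0,0]
    - [0.06,0,-0.01,0,0]
    - [0.06,0,-0.02,0,0]
    - [0.06,0,-0.03,0,0]
    - [0.06,0,-0.03,0,0]
    - [0.06,0,-0.03,0,0]
    - [0.06,0,0,0,0]

```text
clock: 17.35
eef_pos: [543.9, -250.3, 325.7]
tcp_rot: [-1.187, -1.273, 1.277]
contact_force: [-0.1, 0.7, -0.1]
width: 60.2
```

```bash
python3 - <<'E'
from h import *
print([np.round(env.sense()[k],2) for k in('eef_pos','contact_force','width')])
s=cams.get_image("scene")[30:330,60:260];t=cams.get_image("top")[90:330,290:450]
o=np.zeros((600,800,3),np.uint8);o[:,:400]=cv2.resize(s,(400,600),interpolation=2);o[:,400:]=np.clip(1.6*cv2.resize(t,(400,600),interpolation=2),0,255)
cv2.imwrite("pics/z8.png",o[...,::-1])
E
```

```text
[array([ 543.94, -250.27,  325.66]), array([-0.05,  0.71, -0.15]), np.float64(60.2)]
```

View pics/z8.png

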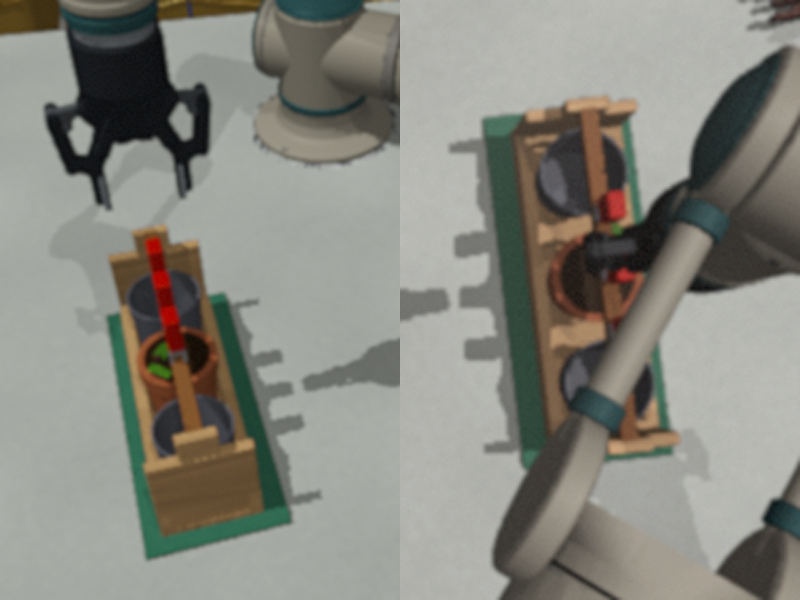

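The carrier stands square on the mat with all three pots in their bays, and the gripper is clear above it.

```bash
python3 -c "
from rig import job
print(job.hand_in())"
```

```text
the job is handed in; nothing more can be done
None
```

The carrier is standing on the green mat with all three pots in their bays, and I handed the job in at about 17 s of the 64 s allowed. The clay pot was in the middle bay, so I gripped the middle red grip (grip_b). The carrier lifted level, and I carried it over, lowered it onto the mat still in the grip, then let go and rose clear.

**Last checks before letting go:**
- The arm was carrying about 0 N. TCP height was 198 mm, as expected with the carrier on the mat.
- The centre measured (540, −252) against the mat at (541, −248), and the yaw 5.6° against 4.9°. Both are well inside tolerance.

**After letting go:** the final picture shows it flat and square on the mat, with the gripper clear above it and reading about 0 N.

**One disagreement:** during the last few millimetres of lowering, the force still read 7–8 N after the height had stopped changing at 198.3 mm. It fell to about 0 N only after a further small push down and a short hold.

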